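# Put repair tools back in their shadow tray

## Robot

A 7-joint arm with a two-finger parallel gripper is mounted at the origin on the work surface. World frame = base frame: x ahead of the robot, y to its left, z up, the work surface at z = 0. Lengths are in m, angles in rad, forces in N, time in s.
With the tool pointing down it reaches from about 0.4 to 0.85 m from the base axis. Payload 10.4 kg.
Tool frame: the origin (TCP) lies between the finger pads; the fingertips stand 11 mm ahead of it and the grasp point (between the pads) lies 8 mm behind it; x points along the fingers, y is the direction in which the jaws open and shut, and the axes are right-handed (so a half turn about x gives the same grasp; the last joint's range is limited). The gripper opens to 87 mm and grips with 3 to 60 N. Pads are 19 mm wide; open, the fingers measure 117 mm over their backs; the gripper's body (75 mm by 190 mm) begins 51 mm behind the grasp point.
Start: joints at [-1.372, 0.332, -0.065, 1.46, 0.022, 1.35, -0.088], TCP at [0.137, 0.61, 0.209] pointing down, gripper open.
Joint ranges: [-2.6, 2.6], [-0.5, 2.12], [-1.47, 1.34], [0.16, 2.42], [-1.27, 4.41], [0.06, 2.06], [-2.6, 2.6]. Speed limits (rad/s): [2.22, 2.22, 2.79, 2.79, 3.14, 3.14, 3.14].

## Interface

Orientations are given as a unit quaternion [x, y, z, w].
In Python, from bench import r, cams, ticket gives the robot as it stands. The module is installed in compiled form; this text tells all that it offers.
- The arm moves only by the tool drive_tool, never from a script. Its argument "moves" is text: rows parted by semicolons, each of 5 numbers parted by spaces: the shift along the world's x, y, z in m, then the turn about the world's z in degrees, then the closure, from 0 (fully open) to 1 (shut). In form: x y z twist grip; .... A call has 1 to 20 rows; each row shifts and turns the commanded pose from where the row before left it; what a row does not reach is not made up. A row lasts 1/8 s, in which the tool goes at most 62.5 mm and 10.7 degrees, less where a joint would pass 70% of its speed; a pose out of reach is approached as far as the arm can. A call is refused whole if a number of a shift passes 0.0625 or a number of a turn 10.7, either way. A call with a gripper value outside its range is refused whole. The fingers move at their own pace and stop on an object; "newtons" is the grip in N (left out, the last holds). Time passes only in rows, so rows that do not move let the fingers close. It gives the time, the measured TCP pose, the force and the opening at its end, in the units of the state.
- r.read_state(): the state, without advancing time (a new reading comes with each control period).
- cams.camera(name): name is "scene" or "top" or "wrist"; returns a dict with "color" (400x640x3 uint8, red, green, blue), "fx", "fy", "cx", "cy" (pixels), "extrinsics" (4x4, takes a point from camera to world coordinates). Camera axes: x right, y down, z forward; pixel columns grow to the right and rows downward; lengths in m; the calibration is good to about 2 mm. The wrist camera is an equidistant fisheye: a pixel r from the principal point sees the ray r / f radians off the axis. A picture is of the moment at which its call begins. There is no depth.
- ticket.close_job(): hands the job in, once; it reports no verdict.
The state is a dict: "time": time; "joint_positions": joint angles; "joint_vel": joint speeds; "joint_torque": joint torques, N m; "ee_pos": TCP position; "eef_rot": TCP orientation; "ft_force": force on the tool from outside, world axes, zero at the start; "torque": the same for the moment, N m; "width": finger opening in m.
Only numpy, scipy, OpenCV 4.12 (cv2) and the standard library are available. Lean on these libraries where they do the work, as an engineer would, in place of code of your own. Each camera call takes 0.05 s, during which the arm holds its last target.

## Task

Clear the blue repair mat of two tools: lay the short screwdriver and the wide-bladed scraper in the tray, each in the cut-out pocket that has its outline, lying flat on the pocket's floor. Set them in, do not drop them from high up, and leave the long screwdriver on the mat and the tweezers in their pocket where they are.

Things in the scene. Friction and masses are not known exactly. Their poses are not given: they have to be found in the camera images.
- driver: Short screwdriver, 180 mm long, on the mat. Black handle with grey rings 95 x 32 mm, 28 mm high; steel shank 6 mm thick, axis 14 mm above the underside. Origin: on the handle's underside, within 15 mm of the balance point; x points to the tip (handle from x = -55 to +40 mm, tip at +125 mm), z up. About 90 g. Grip the handle across y.
- driver_tip (a point): Point at the short screwdriver's tip end, level with its underside, 125 mm along x from its origin.
- scraper: Scraper, 145 mm long, on the mat. Black handle with rivets 95 x 24 mm, 28 mm high; flat steel blade up to 52 mm wide, 2 mm thick, 5 to 7 mm above the underside. Origin: on the handle's underside, within 15 mm of the balance point; x points to the blade edge (handle from x = -50 to +45 mm, blade from +44 to +95 mm), z up. About 80 g. Grip the handle across y.
- scraper_tip (a point): Point at the middle of the scraper's blade edge, level with its underside, 95 mm along x from its origin.
- driver_seat (a point): Point on the rigid floor of the short screwdriver's pocket where its origin belongs; x points along the pocket to where its working end belongs, z up. Cut in a black insert 220 x 84 mm, top 12 mm above this point, middle 35 mm along +x. 52 mm wide from x = -65 to +50 mm (handle), 26 mm wide from +50 to +135 mm (shank); 10 mm of play all round.
- driver_seat_tip (a point): Point on the floor of the short screwdriver's pocket where the tip point belongs, 125 mm along x from driver_seat.
- scraper_seat (a point): Point on the rigid floor of the scraper's pocket where its origin belongs; x points along the pocket to where its working end belongs, z up. Cut in a black insert 220 x 84 mm, top 12 mm above this point, middle 35 mm along +x. 44 mm wide from x = -60 to +35 mm (handle), 72 mm wide from +35 to +105 mm (blade); 10 mm of play all round.
- scraper_seat_tip (a point): Point on the floor of the scraper's pocket where the blade-edge point belongs, 95 mm along x from scraper_seat.
- tray: Fixed aluminium tray plate 232 x 264 mm, 6 mm thick, carrying three fixed inserts of equal outer size, side by side along its y at 86 mm pitch in any order; their tops are 22 mm above the counter. A tool in its pocket stands 16 mm above the insert. Origin: centre of the underside; all the pockets run along its x.
- mat: Blue silicone mat 320 x 300 mm, 3 mm thick, fixed, on the other side of the counter from the tray. Three tools lie on it roughly side by side, along its x, in any order, handles' middles 80 mm or more apart. Origin: centre of the underside.
- long_driver: Long screwdriver, 250 mm long, on the mat among the other two, with the same handle as the short one. Leave it. Origin: on the handle's underside; x points to its tip (195 mm away), z up.
- tweezers: Steel tweezers, 125 mm long, 10 mm high, lying in the tray's third pocket (34 to 44 mm wide). Leave them. Origin: on the underside near the joined end; x points to the tips.

How it is judged:
At the end, for the whole second after the job is handed in: Both tools lie released, still and flat (0.1 rad) in their own pockets: underside within 4 mm of the floor, origin within 18 mm and working end within 20 mm of their marks, direction within 0.2 rad. The long screwdriver and the tweezers are within 40 mm of where they lay (horizontal distance between driver and driver_seat below 0.018 m and horizontal distance between driver_tip and driver_seat_tip below 0.02 m and z of driver in the frame of driver_seat below 0.004 m and angle between the x axis of driver and the x axis of driver_seat, either way round below 0.2 rad and angle between each of driver, scraper's own z axis and vertical below 0.1 rad and linear speed of each of driver, scraper below 0.02 m/s and contact force between each of driver, scraper and the fingers below 0.1 N and horizontal distance between scraper and scraper_seat below 0.018 m and horizontal distance between scraper_tip and scraper_seat_tip below 0.02 m and z of scraper in the frame of scraper_seat below 0.004 m and angle between the x axis of scraper and the x axis of scraper_seat, either way round below 0.2 rad and distance of each of long_driver, tweezers from where it was at the start of the episode below 0.04 m); the robot touches nothing.
It fails at once if the long screwdriver is moved more than 40 mm (not (distance of long_driver from where it was at the start of the episode below 0.04 m)).
It fails at once if the tweezers are moved more than 40 mm (not (distance of tweezers from where it was at the start of the episode below 0.04 m)).
It fails at once if the short screwdriver falls free from more than 70 mm above its pocket floor (contact force between driver and the fingers below 0.02 N and z of driver in the frame of driver_seat above 0.07 m and linear speed of driver above 0.3 m/s).
It fails at once if the scraper falls free from more than 70 mm above its pocket floor (contact force between scraper and the fingers below 0.02 N and z of scraper in the frame of scraper_seat above 0.07 m and linear speed of scraper above 0.3 m/s).
It also fails if it takes over 61 s, if anything falls off the work surface, if the arm or the gripper's body presses on something with over 40 N, if the wrist force passes 120 N, or if a joint passes its speed limit or range.

## Working session

There is one attempt and no reset: what is moved stays moved. The work goes in short steps, Python scripts to look and compute and a tool call to move; the robot and the scene stay as the last step left them, time stands still between calls to the robot, and variables do not carry over. Pictures are saved under pics/ and viewed, and the job is handed in when it is done.

Besides the shell and the picture viewer there is one more tool, called by a JSON object that holds its "api" and its "payload". drive_tool: Moves the arm, as the interface text tells. Its arguments: {"type":"object","properties":{"moves":{"type":"string"},"newtons":{"type":"number"}},"required":["moves"]}

```bash
mkdir -p pics; cat > h.py <<'E'
import numpy as np, cv2
from bench import r, cams, ticket
def snap(n,f):
    c=cams.camera(n); cv2.imwrite(f'pics/{f}.png',c['color'][:,:,::-1]); 
    np.savez(f'pics/{f}.npz',**c); return c
def ray(c,u,v,z):
    E=np.array(c['extrinsics']); d=np.array([(u-c['cx'])/c['fx'],(v-c['cy'])/c['fy'],1.])
    d=E[:3,:3]@d; o=E[:3,3]; return o+d*(z-o[2])/d[2]
def proj(c,p):
    E=np.array(c['extrinsics']); q=E[:3,:3].T@(np.array(p)-E[:3,3]); return c['fx']*q[0]/q[2]+c['cx'],c['fy']*q[1]/q[2]+c['cy']
E
python3 - <<'E'
from h import *
for n in('scene','top','wrist'):
    c=snap(n,n+'0'); print(n,c['fx'],c['cx'],c['cy'],np.round(c['extrinsics'],3).tolist())
print(r.read_state())
E
```

```text
scene 432.03114741067884 315.2765863296127 201.69489300043088 [[0.648, 0.544, -0.533, 1.086], [0.762, -0.468, 0.448, -0.43], [-0.005, -0.696, -0.718, 0.696], [0.0, 0.0, 0.0, 1.0]]
top 369.9516842844646 317.0856019557294 203.3675747412429 [[0.001, -0.986, 0.169, 0.457], [-1.0, 0.001, 0.013, -0.014], [-0.013, -0.169, -0.985, 0.822], [0.0, 0.0, 0.0, 1.0]]
wrist 309.70691628693146 317.2411200757666 199.62501801068842 [[0.22, 0.931, 0.291, 0.057], [0.976, -0.21, -0.066, 0.628], [-0.0, 0.298, -0.954, 0.383], [0.0, 0.0, 0.0, 1.0]]
{'time': 0.15, 'joint_positions': array([-1.3715859 ,  0.33274992, -0.06470885,  1.46072074,  0.02157375,
        1.34988745, -0.08845998]), 'joint_vel': array([-0.00169184, -0.00285947,  0.00066799, -0.0023189 ,  0.00114034,
       -0.00080322, -0.00075604]), 'joint_torque': array([ 1.13569986e-03, -6.23635840e+01,  2.47097318e-02, -3.90141463e+01,
       -6.13887934e-02,  3.73685954e-02,  1.13123510e-04]), 'ee_pos': array([0.13741836, 0.60940407, 0.20793543]), 'eef_rot': array([ 0.07786327,  0.70280121, -0.0786176 ,  0.70272828]), 'ft_force': array([-0.47056918,  0.05185732, -0.64166097]), 'torque': array([-0.00999681, -0.02322153,  0.03031162]), 'width': 0.08721549710627062}
```

View pics/top0.png

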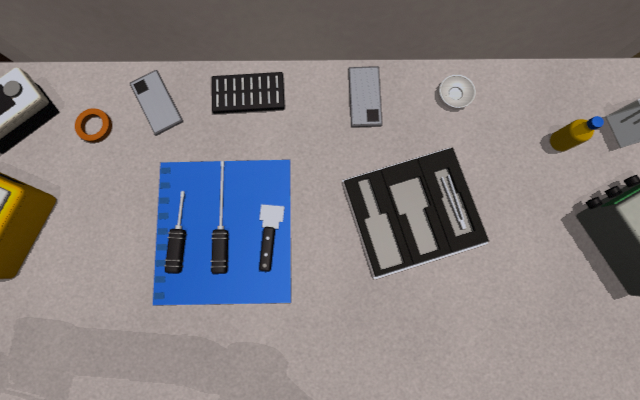

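View pics/scene0.png

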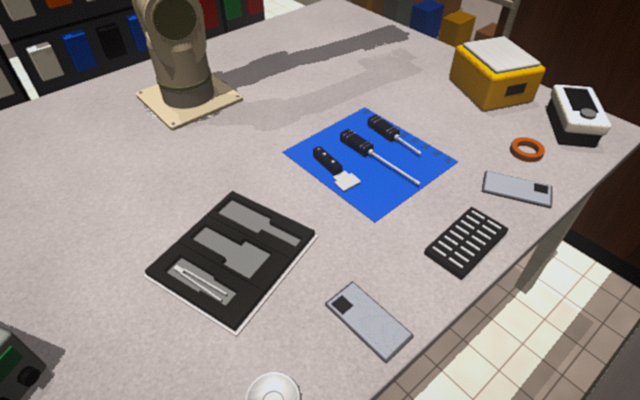

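View pics/wrist0.png

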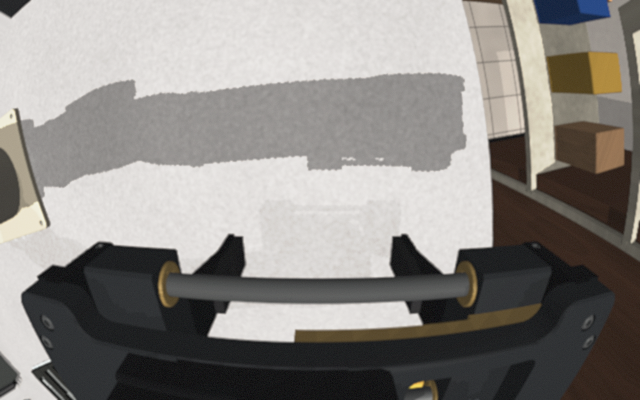

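Top view: the mat is at left (columns 155–291). The short driver's handle is near (175,250) with its tip at (182,193), the long driver is in the middle, and the scraper is near (267,240). In the tray at right, the driver pocket is near (380,225), the scraper pocket near (413,215), and the tweezers are at (452,200).

```bash
cat > m.py <<'E'
from h import *
def load(f): 
    d=np.load(f'pics/{f}.npz'); return {k:d[k] for k in d}
def comps(mask,lo=60):
    n,l,s,ce=cv2.connectedComponentsWithStats(mask.astype(np.uint8))
    return [(l==i,s[i],ce[i]) for i in range(1,n) if s[i][4]>lo]
E
python3 - <<'E'
from m import *
c=load('top0'); im=c['color'].astype(int)
R,G,B=im[...,0],im[...,1],im[...,2]; g=im.max(2)
blue=(B>R+60)&(B>120)
box=np.zeros(g.shape,bool); box[165:298,162:288]=1
dark=(g<75)&box; 
light=(im.min(2)>110)&box; box2=np.zeros(g.shape,bool); box2[158:298,165:288]=1
light=(im.min(2)>100)&box2
for nm,m,z in(('dark',dark,.017),('light',light,.017)):
  for mm,s,ce in comps(m,8):
    pts=np.argwhere(mm)[:,::-1].astype(np.float32)
    rc=cv2.minAreaRect(pts); bp=cv2.boxPoints(rc)
    W=np.array([ray(c,u,v,z)[:2] for u,v in bp])
    e=[np.linalg.norm(W[i]-W[i-1])for i in(1,2)]
    print(nm,s,ce.round(1),'ctr',ray(c,*rc[0],z)[:2].round(4),np.round(e,4)); print('   ',W.round(3).tolist())
# tray
bx=np.zeros(g.shape,bool); bx[140:285,335:495]=1
blk=((g<70)&bx).astype(np.uint8)
cn=max(cv2.findContours(blk,cv2.RETR_EXTERNAL,cv2.CHAIN_APPROX_NONE)[0],key=cv2.contourArea)
rc=cv2.minAreaRect(cn); bp=cv2.boxPoints(rc); print('tray rect',bp.tolist())
W=np.array([ray(c,u,v,.022)[:2] for u,v in bp]); print(W.round(4).tolist(),[np.linalg.norm(W[i]-W[i-1])for i in(1,2,3)],W.mean(0))
q=cv2.approxPolyDP(cv2.convexHull(cn),5,True)[:,0]; print(q.tolist(),[ray(c,u,v,.022)[:2].round(4).tolist() for u,v in q])
fl=((im.min(2)>105)&(bx)); inner=cv2.drawContours(np.zeros_like(blk),[cn],-1,1,-1)>0
for mm,s,ce in comps(fl&inner,200): 
    pts=np.argwhere(mm)[:,::-1].astype(np.float32)
    rc=cv2.minAreaRect(pts);bp=cv2.boxPoints(rc)
    W=np.array([ray(c,u,v,.013)[:2] for u,v in bp]);print('floor',s,ce.round(1),W.mean(0).round(4),W.round(3).tolist())
k=cv2.resize(c['color'][150:290,150:300,::-1],None,fx=4,fy=4,interpolation=cv2.INTER_NEAREST);cv2.imwrite('pics/mat.png',k)
k=cv2.resize(c['color'][140:285,335:495,::-1],None,fx=4,fy=4,interpolation=cv2.INTER_NEAREST);cv2.imwrite('pics/tray.png',k)
E
```

```text
dark [259 227  16  45 465] [266.7 248.4] ctr [0.4951 0.1057] [0.0955 0.0257]
    [[0.449, 0.122], [0.545, 0.114], [0.542, 0.089], [0.447, 0.097]]
dark [165 229  21  44 677] [175.2 250.7] ctr [0.4912 0.3047] [0.0951 0.0375]
    [[0.446, 0.325], [0.541, 0.321], [0.537, 0.284], [0.442, 0.289]]
dark [211 229  18  45 637] [219.6 251.5] ctr [0.4903 0.2079] [0.0954 0.0355]
    [[0.444, 0.225], [0.539, 0.226], [0.538, 0.191], [0.443, 0.19]]
light [165 158 123  71 585] [218.6 172.8] ctr [0.6187 0.1995] [0.1598 0.2772]
    [[0.541, 0.331], [0.7, 0.342], [0.699, 0.065], [0.54, 0.062]]
light [175 191   9  38 128] [179.8 210.3] ctr [0.5815 0.3019] [0.0839 0.0117]
    [[0.541, 0.309], [0.624, 0.306], [0.623, 0.295], [0.539, 0.297]]
light [259 204  26  25 497] [271.1 215.2] ctr [0.5666 0.0977] [0.051 0.054]
    [[0.544, 0.126], [0.594, 0.123], [0.59, 0.069], [0.539, 0.073]]
light [266 236   4   4  12] [267.3 237.8] ctr [0.5197 0.1045] [0.0066 0.0065]
    [[0.523, 0.108], [0.523, 0.101], [0.516, 0.101], [0.516, 0.108]]
light [264 253   4   3  11] [265.6 254.1] ctr [0.484 0.108] [0.0065 0.0043]
    [
[... 404 characters left out ...]
0.7279, -0.3187], [0.5127, -0.3699], [0.4364, -0.1234]] [np.float64(0.2701626603637983), np.float64(0.22127078690330987), np.float64(0.258041924700281)] [ 0.58060557 -0.21834973]
[[452, 148], [487, 240], [375, 275], [344, 181]] [[0.7198, -0.3059], [0.5139, -0.3683], [0.4399, -0.1265], [0.6444, -0.0631]]
floor [435 169  36  67 809] [452.7 204.2] [ 0.6002 -0.3014] [[0.665, -0.262], [0.678, -0.298], [0.535, -0.34], [0.523, -0.305]]
floor [ 390  178   47   77 1668] [414.3 212.1] [ 0.567  -0.2193] [[0.635, -0.165], [0.656, -0.228], [0.498, -0.272], [0.478, -0.211]]
floor [ 359  180   43   89 1516] [379.6 230.9] [ 0.5538 -0.1348] [[0.641, -0.083], [0.656, -0.129], [0.466, -0.186], [0.452, -0.141]]
```

View pics/mat.png

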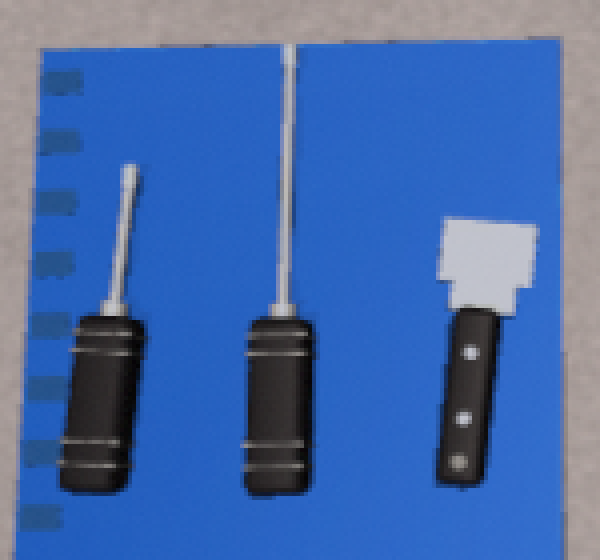

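View pics/tray.png

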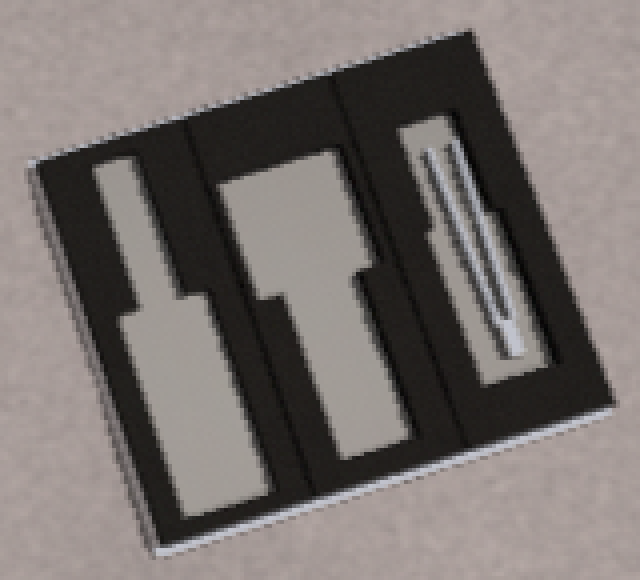

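{"api": "drive_tool", "payload": {"moves": "0.045 -0.038 0 1.3 0;0.045 -0.038 0 1.3 0;0.045 -0.038 0 1.3 0;0.045 -0.038 0 1.3 0;0.045 -0.038 0 1.3 0;0.045 -0.038 -0.01 1.4 0;0.045 -0.038 -0.01 1.4 0;0.045 -0.038 -0.01 1.4 0;0 0 0 0 0;0 0 0 0 0", "newtons": 30}}

```text
time: 1.4
ee_pos: [0.4971, 0.3059, 0.1783]
eef_rot: [0.012, 0.707, -0.012, 0.707]
ft_force: [0.2, -0.3, -1.1]
width: 0.0873
```

```bash
python3 - <<'E'
from h import *
c=snap('wrist','w1'); snap('top','top1'); print(np.round(c['extrinsics'],3).tolist()); print(r.read_state()['ee_pos'])
E
```

```text
[[0.035, 0.954, 0.297, 0.415], [0.999, -0.034, -0.009, 0.309], [0.001, 0.298, -0.955, 0.354], [0.0, 0.0, 0.0, 1.0]]
[0.49654944 0.30697841 0.17862004]
```

View pics/w1.png

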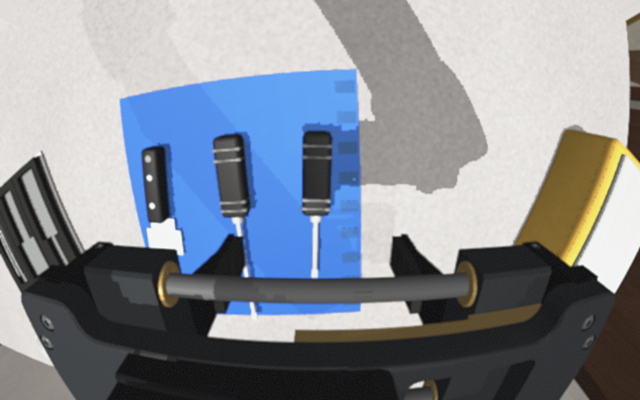

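The wrist view shows the short driver's handle centred between the fingers at column 317. Ray casts from it agree with the top view to a few mm. Next I descend and grip.

{"api": "drive_tool", "payload": {"moves": "0.002 -0.002 -0.04 0 0;0 0 -0.04 0 0;0 0 -0.035 0 0;0 0 -0.02 0 0;0 0 -0.0115 0 0;0 0 -0.007 0 0;0 0 0 0 0;0 0 0 0 0"}}

```text
time: 2.5
ee_pos: [0.4999, 0.3041, 0.0259]
eef_rot: [0.013, 0.707, -0.012, 0.707]
ft_force: [-0.4, 0.2, -0.2]
width: 0.0867
```

{"api": "drive_tool", "payload": {"moves": "0 0 0 0 1;0 0 0 0 1;0 0 0 0 1;0 0 0 0 1;0 0 0 0 1;0 0 0 0 1", "newtons": 30}}

```text
time: 3.25
ee_pos: [0.4995, 0.3037, 0.0251]
eef_rot: [0.012, 0.707, -0.012, 0.707]
ft_force: [0.0, 0.2, -0.4]
width: 0.035
```

{"api": "drive_tool", "payload": {"moves": "0 0 0 0 1;0 0 0 0 1;0 0 0 0 1;0 0 0 0 1"}}

```text
time: 3.75
ee_pos: [0.4994, 0.3037, 0.0251]
eef_rot: [0.012, 0.707, -0.012, 0.707]
ft_force: [0.1, 0.4, 0.1]
width: 0.0018
```

```bash
python3 - <<'E'
from h import *
c=snap('wrist','w2'); snap('top','top2'); snap('scene','s2')
E
```

```text
(no output)
```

View pics/w2.png

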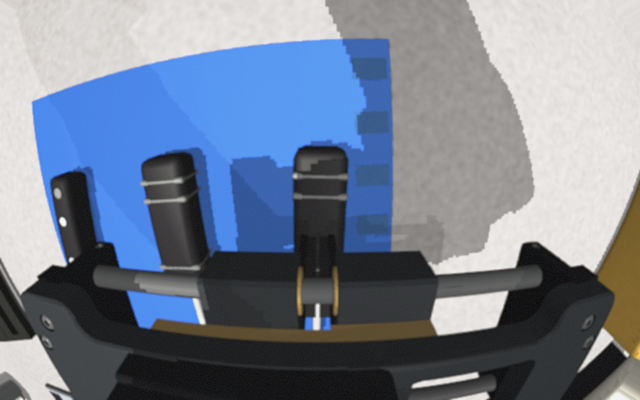

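View pics/s2.png

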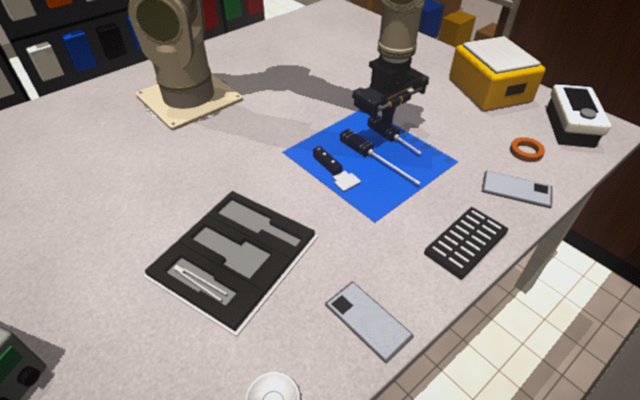

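View pics/top2.png

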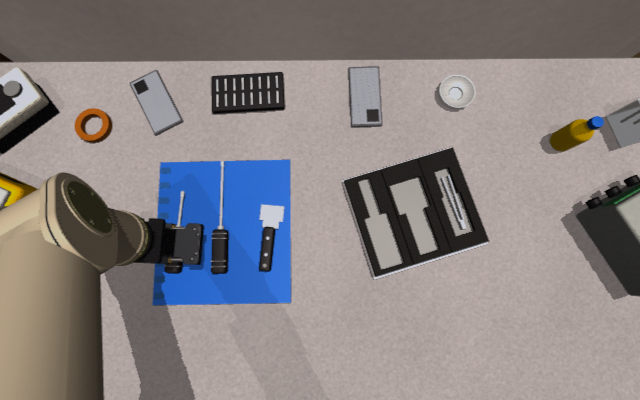

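```bash
python3 - <<'E'
import cv2
a=cv2.imread('pics/w2.png')[130:340,200:440]; cv2.imwrite('pics/w2c.png',cv2.resize(a,None,fx=2.8,fy=2.8,interpolation=cv2.INTER_CUBIC))
a=cv2.imread('pics/s2.png')[60:180,330:450]; cv2.imwrite('pics/s2c.png',cv2.resize(a,None,fx=5,fy=5,interpolation=cv2.INTER_CUBIC))
E
```

```text
(no output)
```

View pics/w2c.png

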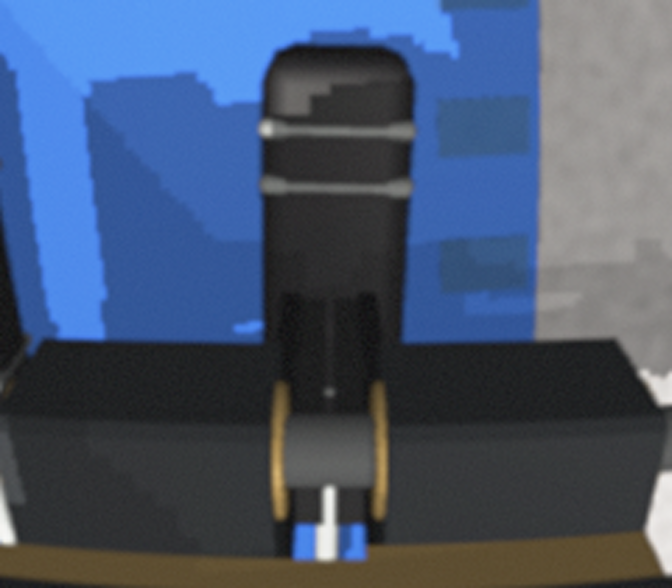

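View pics/s2c.png

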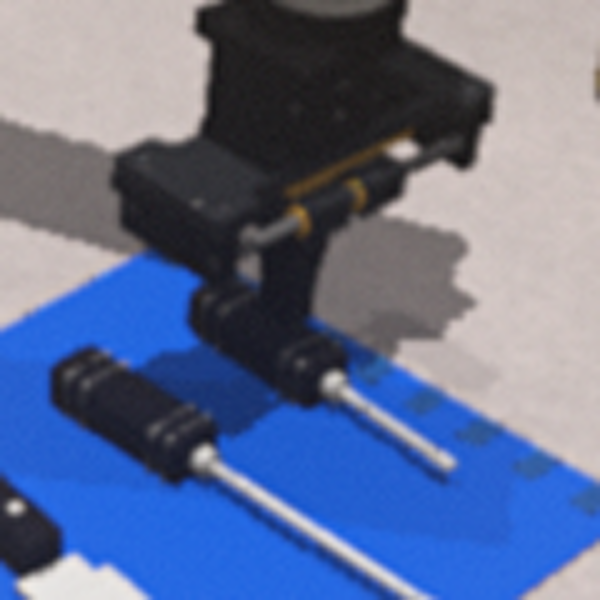

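```bash
cat >> m.py <<'E'
def fproj(c,p):
    E=c['extrinsics']; q=E[:3,:3].T@(np.array(p)-E[:3,3]); th=np.arctan2(np.hypot(q[0],q[1]),q[2]); n=np.hypot(q[0],q[1])
    return (c['cx']+c['fx']*th*q[0]/n, c['cy']+c['fy']*th*q[1]/n)
def fray(c,u,v,z):
    x=(u-c['cx'])/c['fx'];y=(v-c['cy'])/c['fy'];t=np.hypot(x,y)+1e-12
    d=c['extrinsics'][:3,:3]@np.array([np.sin(t)*x/t,np.sin(t)*y/t,np.cos(t)]);o=c['extrinsics'][:3,3]
    return o+d*(z-o[2])/d[2]
E
python3 - <<'E'
from m import *
c=load('w2');s=load('s2')
for z in(.014,.031,.045):
  for x in (.49,.5,.51): print(z,x,np.round(fproj(c,(x,.3037,z)),1),np.round(proj(s,(x,.3037,z)),1))
print('handle rear',fray(c,320,150,.017),fray(c,320,150,.031))
for x in(.4437,.5387): print(np.round(fproj(c,(x,.306,.031)),1),np.round(proj(s,(x,.304,.031)),1))
w=load('w1')
print([fray(w,u,v,.031).round(4) for u,v in((317,131),(317,215))], [fray(w,u,v,.017).round(4) for u,v in((317,131),(317,215),(304,172),(331,172),(315,278))])
E
```

```text
0.014 0.49 [316.  221.2] [382.4 128.4]
0.014 0.5 [316.6 235.3] [385.2 130.1]
0.014 0.51 [317.1 248.9] [388.  131.9]
0.031 0.49 [316.  231.6] [383.1 123.1]
0.031 0.5 [316.6 246.6] [386.  124.8]
0.031 0.51 [317.1 261. ] [388.8 126.5]
0.045 0.49 [315.9 241.5] [383.7 118.6]
0.045 0.5 [316.5 257.4] [386.6 120.3]
0.045 0.51 [317.1 272.5] [389.4 122. ]
handle rear [0.44353648 0.30773941 0.017     ] [0.44152057 0.30766686 0.031     ]
[317.1 154. ] [370.5 115.2]
[322.1 298.3] [397.2 131.6]
[array([0.441 , 0.3082, 0.031 ]), array([0.5334, 0.305 , 0.031 ])] [array([0.4421, 0.3082, 0.017 ]), array([0.5385, 0.3048, 0.017 ]), array([0.4872, 0.2922, 0.017 ]), array([0.4882, 0.3222, 0.017 ]), array([0.6237, 0.2993, 0.017 ])]
```

```bash
python3 - <<'E'
from m import *
w=load('w1')
for h in(-.011,0.003,.008,.02):
  for dx in(-.0095,.0095): print(h,dx,[np.round(fproj(w,(.4966+dx,.3069+s*.0435,.1786+h)),1).tolist() for s in(-1,1)])
k=cv2.imread('pics/w1.png')[210:320,140:500]; cv2.imwrite('pics/w1c.png',cv2.resize(k,None,fx=2.2,fy=2.2,interpolation=cv2.INTER_CUBIC))
print(load('w2')['extrinsics'][:3,3], r.read_state())
E
```

```text
-0.011 -0.0095 [[251.3, 222.4], [384.0, 218.1]]
-0.011 0.0095 [[254.4, 248.4], [382.8, 244.3]]
0.003 -0.0095 [[246.9, 230.8], [388.6, 226.1]]
0.003 0.0095 [[250.4, 258.0], [387.1, 253.7]]
0.008 -0.0095 [[245.1, 234.0], [390.4, 229.3]]
0.008 0.0095 [[248.9, 261.8], [388.7, 257.4]]
0.02 -0.0095 [[240.7, 242.5], [395.0, 237.5]]
0.02 0.0095 [[245.0, 271.4], [392.9, 266.8]]
[0.41708338 0.30678739 0.20071057] {'time': 3.9, 'joint_positions': array([-0.77905253,  0.41436545,  0.18771952,  1.77221173, -0.09172208,
        0.96344159,  0.98132502]), 'joint_vel': array([ 0.00072679, -0.00018191,  0.00039713,  0.00033168, -0.00267424,
        0.0004337 ,  0.00071958]), 'joint_torque': array([-6.57404507e-04, -6.01277876e+01,  4.01414931e+00, -3.26394689e+01,
        3.74490250e-03,  8.58388119e-02, -6.97376731e-05]), 'ee_pos': array([0.49947169, 0.30373385, 0.02508591]), 'eef_rot': array([ 0.01241188,  0.7070026 , -0.01234936,  0.70699417]), 'ft_force': array([0.26504581, 0.56471616, 1.29935596]), 'torque': array([ 0.01716773, -0.02135199, -0.00903186]), 'width': 0.0004977140153719277}
```

View pics/w1c.png

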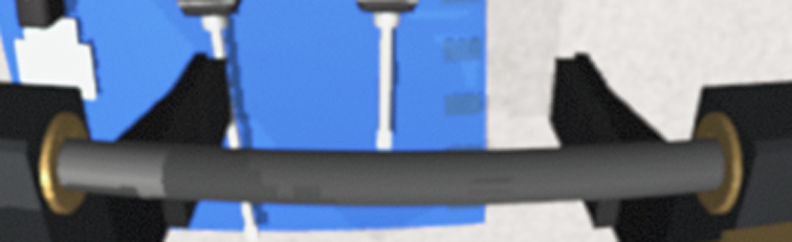

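The fingers closed with no resistance. Projecting the finger ends in the wrist view puts their tips about 12 mm above the reported TCP, not 11 mm below it. So they shut just above the handle, and the driver hasn't moved. I'll reopen and come down in small steps, watching the force.

{"api": "drive_tool", "payload": {"moves": "0 0 0.02 0 0;0 0 0 0 0;0 0 0 0 0;0 0 0 0 0;0 0 0 0 0;0 0 0 0 0;0 0 0 0 0;0 0 0 0 0;0 0 0 0 0;0 0 0 0 0;0 0 0 0 0"}}

```text
time: 5.28
ee_pos: [0.4995, 0.3037, 0.0451]
eef_rot: [0.012, 0.707, -0.012, 0.707]
ft_force: [-0.4, -1.1, 0.9]
width: 0.0868
```

{"api": "drive_tool", "payload": {"moves": "0 0 -0.015 0 0;0 0 -0.01 0 0;0 0 -0.005 0 0;0 0 0 0 0"}}

```text
time: 5.78
ee_pos: [0.4992, 0.3035, 0.0145]
eef_rot: [0.012, 0.707, -0.013, 0.707]
ft_force: [0.6, 0.2, 0.7]
width: 0.0871
```

{"api": "drive_tool", "payload": {"moves": "0 0 -0.003 0 0;0 0 0 0 0"}}

```text
time: 6.02
ee_pos: [0.4995, 0.3037, 0.0121]
eef_rot: [0.012, 0.707, -0.012, 0.707]
ft_force: [0.1, 0.2, -0.1]
width: 0.0869
```

```bash
python3 - <<'E'
from m import *
c=snap('wrist','w3'); s=snap('scene','s3'); st=r.read_state(); print(st['ee_pos'],st['ft_force'])
a=cv2.imread('pics/w3.png')[120:340,170:470]; cv2.imwrite('pics/w3c.png',cv2.resize(a,None,fx=2.4,fy=2.4,interpolation=cv2.INTER_CUBIC))
a=cv2.imread('pics/s3.png')[60:180,330:450]; cv2.imwrite('pics/s3c.png',cv2.resize(a,None,fx=5,fy=5,interpolation=cv2.INTER_CUBIC))
E
```

```text
[0.49960306 0.30379703 0.01226227] [ 0.42517585  0.65068848 -0.41160164]
```

View pics/w3c.png

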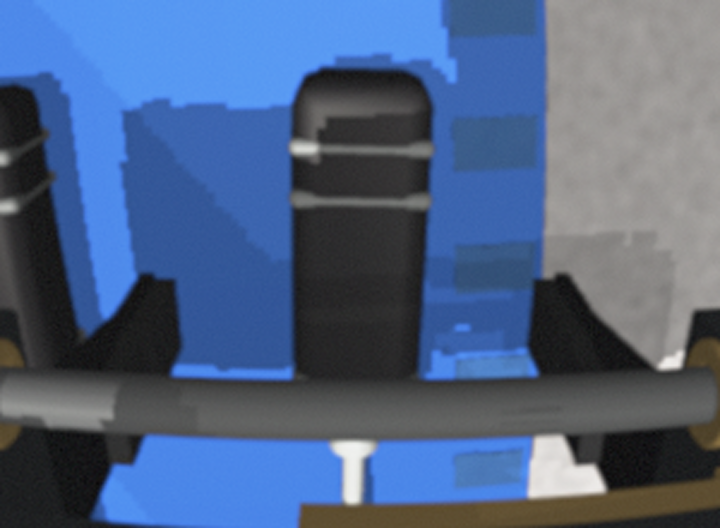

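View pics/s3c.png

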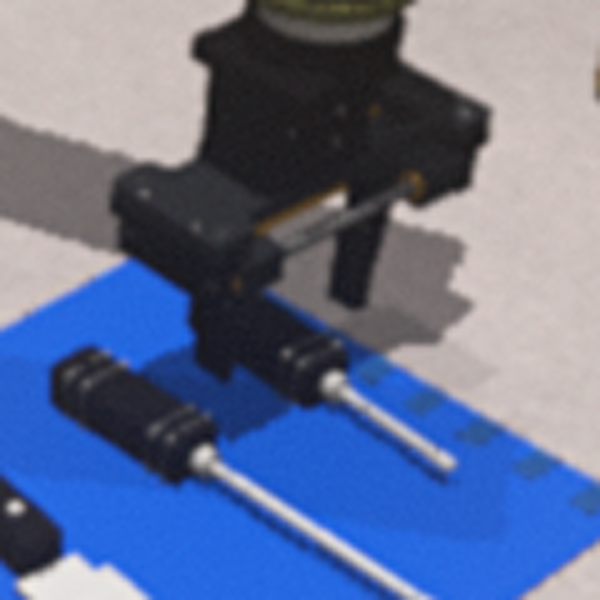

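```bash
python3 - <<'E'
from m import *
s=load('s3')
for z in(.001,.008,.014,.02,.026,.032): print(z,[np.round(proj(s,(x,y,z)),1).tolist() for x,y in((.509,.26),(.509,.245),(.509,.347),(.509,.362))])
E
```

```text
0.001 [[375.6, 142.5], [371.5, 144.9], [398.3, 129.2], [402.1, 127.1]]
0.008 [[375.8, 140.3], [371.7, 142.7], [398.7, 127.1], [402.5, 124.9]]
0.014 [[376.0, 138.4], [371.9, 140.8], [399.0, 125.2], [402.8, 123.1]]
0.02 [[376.3, 136.6], [372.1, 138.9], [399.3, 123.4], [403.1, 121.2]]
0.026 [[376.5, 134.7], [372.4, 137.0], [399.6, 121.5], [403.4, 119.3]]
0.032 [[376.7, 132.8], [372.6, 135.1], [399.9, 119.6], [403.7, 117.4]]
```

{"api": "drive_tool", "payload": {"moves": "0 0 -0.006 0 0;0 0 -0.005 0 0;0 0 0 0 0"}}

```text
time: 6.5
ee_pos: [0.4991, 0.3034, 0.0004]
eef_rot: [0.012, 0.707, -0.013, 0.707]
ft_force: [0.2, -0.7, -0.8]
width: 0.0874
```

{"api": "drive_tool", "payload": {"moves": "0 0 0 0 1;0 0 0 0 1;0 0 0 0 1;0 0 0 0 1;0 0 0 0 1;0 0 0 0 1;0 0 0 0 1;0 0 0 0 1"}}

```text
time: 7.5
ee_pos: [0.4995, 0.3038, 0.0011]
eef_rot: [0.012, 0.707, -0.012, 0.707]
ft_force: [1.1, 0.2, -0.1]
width: 0.0316
```

{"api": "drive_tool", "payload": {"moves": "0 0 0 0 1;0 0 0.01 0 1;0 0 0.02 0 1;0 0 0.04 0 1;0 0 0.05 0 1;0 0 0.03 0 1;0 0 0 0 1", "newtons": 40}}

```text
time: 8.38
ee_pos: [0.5008, 0.3044, 0.1543]
eef_rot: [0.014, 0.706, -0.011, 0.708]
ft_force: [-0.2, -1.3, -1.2]
width: 0.0318
```

```bash
python3 - <<'E'
from m import *
c=snap('wrist','w4'); s=snap('scene','s4'); st=r.read_state(); print(st['ee_pos'],st['ft_force'],st['width'])
E
```

```text
[0.49922842 0.30353952 0.15092256] [ 0.04730616 -1.21128552 -1.03717023] 0.031709681232894374
```

View pics/s4.png

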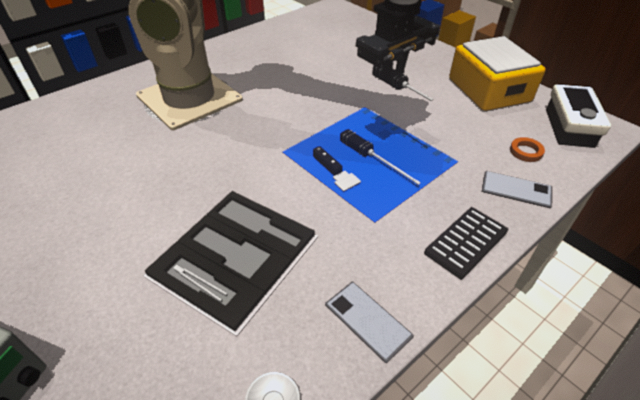

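View pics/w4.png

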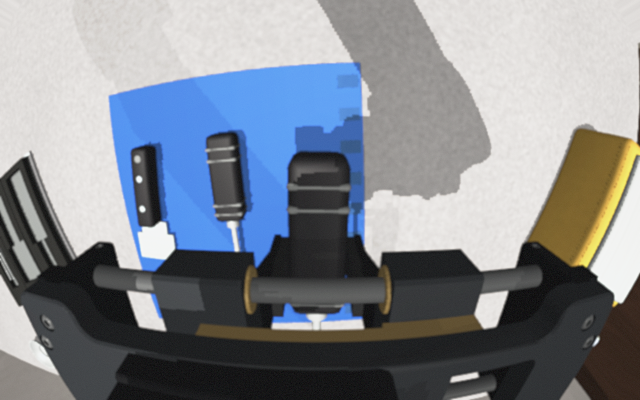

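{"api": "drive_tool", "payload": {"moves": "0.0016 -0.032 0 1.35 1;0.0016 -0.032 0 1.35 1;0.0016 -0.032 0 1.35 1;0.0016 -0.032 0 1.35 1;0.0016 -0.032 0 1.35 1;0.0016 -0.032 0 1.35 1;0.0016 -0.032 0 1.35 1;0.0016 -0.032 0 1.35 1;0.0016 -0.032 0 1.35 1;0.0016 -0.032 0 1.35 1;0.0016 -0.032 0 1.35 1;0.0016 -0.032 0 1.35 1;0.0016 -0.032 0 1.4 1;0.0016 -0.032 0 1.4 1;0 0 -0.04 0 1;0 0 -0.02 0 1;0 0 0 0 1;0 0 0 0 1"}}

```text
time: 10.72
ee_pos: [0.522, -0.1443, 0.0914]
eef_rot: [-0.105, 0.699, 0.104, 0.699]
ft_force: [-0.4, 0.7, 0.1]
width: 0.0316
```

```bash
python3 - <<'E'
from m import *
c=snap('wrist','w5'); s=snap('scene','s5');t=snap('top','t5'); st=r.read_state(); print(st['ee_pos'],st['eef_rot'],st['ft_force'],st['width'])
E
```

```text
[ 0.52241811 -0.14431423  0.09193979] [-0.1045406   0.69886974  0.10443545  0.69981825] [-0.45270056  0.42193282 -1.10953561] 0.0315530151249792
```

View pics/s5.png

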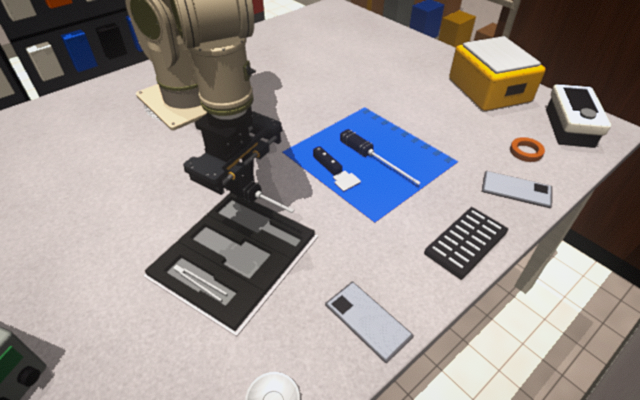

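View pics/w5.png

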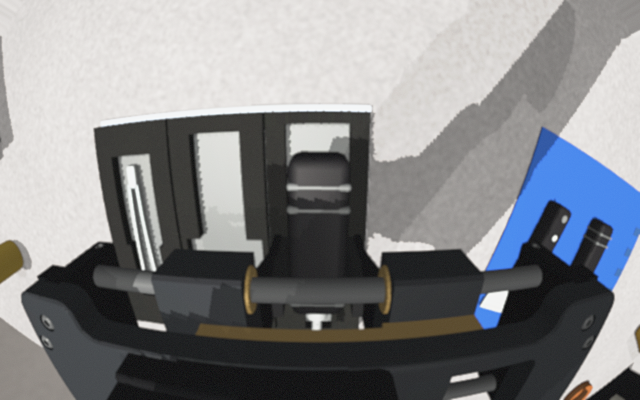

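{"api": "drive_tool", "payload": {"moves": "0 0 -0.03 0 1;0 0 -0.025 0 1;0 0 -0.01 0 1;0 0 -0.008 0 1;0 0 -0.0045 0 1;0 0 -0.003 0 1;0 0 0 0 1;0 0 0 0 1"}}

```text
time: 11.88
ee_pos: [0.5221, -0.1443, 0.0109]
eef_rot: [-0.104, 0.699, 0.104, 0.7]
ft_force: [-0.2, 1.3, -1.4]
width: 0.0316
```

{"api": "drive_tool", "payload": {"moves": "0 0 0 0 0.35;0 0 0 0 0.35;0 0 0 0 0.35;0 0 0 0 0.35;0 0 0 0 0.35;0 0 0.015 0 0.35;0 0 0.04 0 0.35;0 0 0.05 0 0.35;0 0 0.045 0 0;0 0 0 0 0"}}

```text
time: 13.12
ee_pos: [0.524, -0.145, 0.1652]
eef_rot: [-0.105, 0.697, 0.104, 0.702]
ft_force: [0.2, 0.2, -0.2]
width: 0.0693
```

```bash
python3 - <<'E'
from m import *
c=snap('wrist','w6'); s=snap('scene','s6'); st=r.read_state(); print(st['ee_pos'],st['eef_rot'],st['ft_force'],st['width'])
E
```

```text
[ 0.52201397 -0.1442736   0.1613104 ] [-0.1044237   0.69889317  0.10448792  0.69980447] [-0.66794222 -0.84710888 -0.14854171] 0.0766391460048589
```

View pics/s6.png

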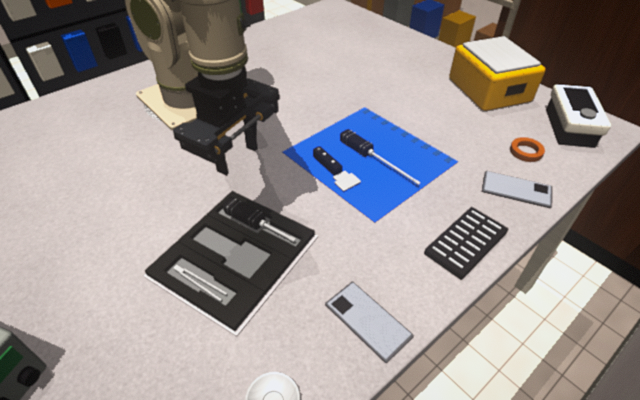

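View pics/w6.png

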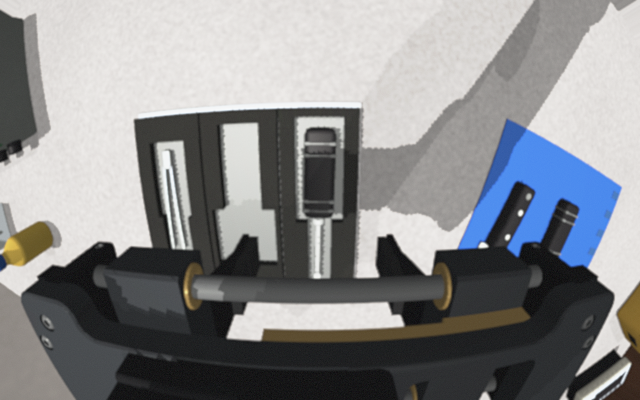

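The short driver lies centred in its pocket: in the wrist view its handle is at (320,170), with an even floor margin all round. Scraper next.

{"api": "drive_tool", "payload": {"moves": "-0.0025 0.025 0 -2.2 0;-0.0025 0.025 0 -2.2 0;-0.0025 0.025 0 -2.2 0;-0.0025 0.025 0 -2.2 0;-0.0025 0.025 0 -2.2 0;-0.0025 0.025 0 -2.2 0;-0.0025 0.025 0 -2.2 0;-0.0025 0.025 0 -2.2 0;-0.0025 0.025 0 -2.2 0;-0.002 0.0245 0 -2.2 0;0 0 0 0 0;0 0 0 0 0"}}

```text
time: 14.72
ee_pos: [0.497, 0.1042, 0.1599]
eef_rot: [0.031, 0.707, -0.031, 0.706]
ft_force: [0.6, -0.5, -0.2]
width: 0.0868
```

```bash
python3 - <<'E'
from m import *
c=snap('wrist','w7'); st=r.read_state(); print(st['ee_pos'],st['eef_rot'])
im=c['color'].astype(int)
dark=(im.max(2)<75)
dark[245:]=0
for mm,s,ce in comps(dark,150):
    p=np.argwhere(mm)[:,::-1].astype(np.float32); rc=cv2.minAreaRect(p); 
    if s[2]>120: continue
    print(s,rc,fray(c,*rc[0],.02).round(4),[fray(c,u,v,.02).round(3).tolist() for u,v in cv2.boxPoints(rc)])
E
```

```text
[0.49721244 0.10401735 0.16008931] [ 0.03090275  0.70670896 -0.03142596  0.70613021]
[ 395  125   33   83 2007] ((412.2129821777344, 165.76153564453125), (81.07776641845703, 31.346050262451172), 86.76029968261719) [0.4841 0.2077 0.02  ] [[0.441, 0.189, 0.02], [0.44, 0.224, 0.02], [0.531, 0.229, 0.02], [0.529, 0.192, 0.02]]
[ 307  137   23   88 1483] ((318.0, 180.5), (87.0, 22.0), 90.0) [0.4922 0.1059 0.02  ] [[0.446, 0.099, 0.02], [0.448, 0.121, 0.02], [0.542, 0.114, 0.02], [0.54, 0.09, 0.02]]
```

View pics/w7.png

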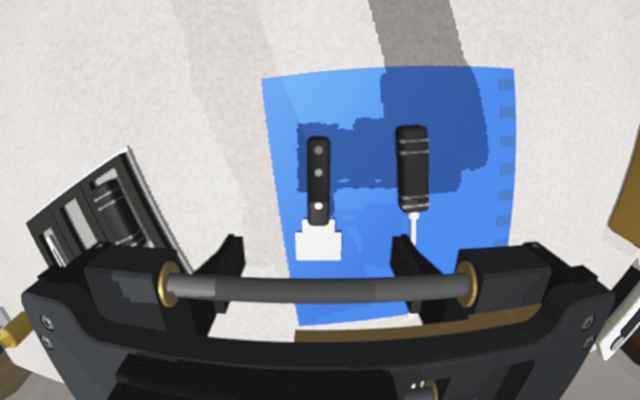

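The scraper handle sits at (318,180), axis-aligned in the wrist view, so the −5° heading holds. It casts to (0.493, 0.106), which agrees with the top view.

{"api": "drive_tool", "payload": {"moves": "0 0.0015 -0.04 0 0;0 0 -0.04 0 0;0 0 -0.04 0 0;0 0 -0.02 0 0;0 0 -0.012 0 0;0 0 -0.007 0 0;0 0 0 0 0;0 0 0 0 0"}}

```text
time: 15.78
ee_pos: [0.4979, 0.1068, 0.0023]
eef_rot: [0.031, 0.706, -0.031, 0.707]
ft_force: [0.4, -0.0, 0.7]
width: 0.0868
```

{"api": "drive_tool", "payload": {"moves": "0 0 0 0 1;0 0 0 0 1;0 0 0 0 1;0 0 0 0 1;0 0 0 0 1;0 0 0 0 1;0 0 0 0 1;0 0 0 0 1;0 0 0 0 1;0 0 0 0 1", "newtons": 40}}

```text
time: 17.02
ee_pos: [0.4973, 0.1066, 0.0016]
eef_rot: [0.031, 0.706, -0.031, 0.706]
ft_force: [-0.2, -0.2, 0.4]
width: 0.0237
```

{"api": "drive_tool", "payload": {"moves": "0 0 0.01 0 1;0 0 0.02 0 1;0 0 0.04 0 1;0 0 0.04 0 1;0 0 0.03 0 1;0.004 -0.0275 0 1.8 1;0.004 -0.0275 0 1.8 1;0.004 -0.0275 0 1.8 1;0.004 -0.0275 0 1.8 1;0.004 -0.0275 0 1.8 1;0.004 -0.0275 0 1.8 1;0.004 -0.0275 0 1.8 1;0.004 -0.0275 0 1.9 1;0.004 -0.0275 0 1.9 1;0.004 -0.0275 0 1.9 1;0.0045 -0.0285 0 1.9 1;0.004 -0.0295 0 1.8 1;0 0 -0.02 0 1;0 0 -0.02 0 1;0 0 0 0 1"}}

```text
time: 19.52
ee_pos: [0.545, -0.2258, 0.1008]
eef_rot: [-0.104, 0.7, 0.105, 0.699]
ft_force: [-0.6, 0.2, -0.5]
width: 0.0236
```

```bash
python3 - <<'E'
from m import *
c=snap('wrist','w8'); s=snap('scene','s8'); st=r.read_state(); print(st['ee_pos'],st['eef_rot'],st['ft_force'],st['width'])
E
```

```text
[ 0.54615476 -0.22631983  0.10252054] [-0.10458582  0.69914249  0.10447326  0.69953337] [ 0.56312673 -0.25540892 -0.67403382] 0.02347880239964655
```

View pics/s8.png

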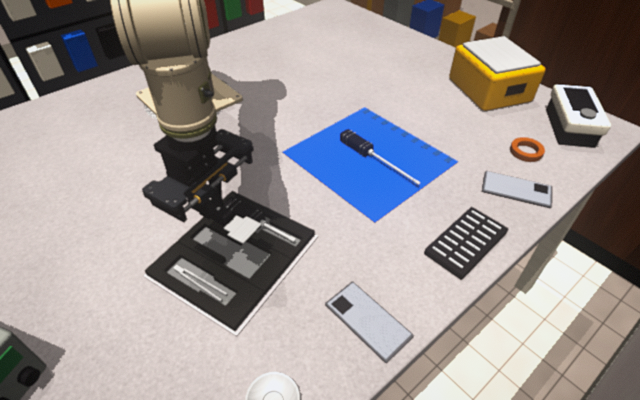

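View pics/w8.png

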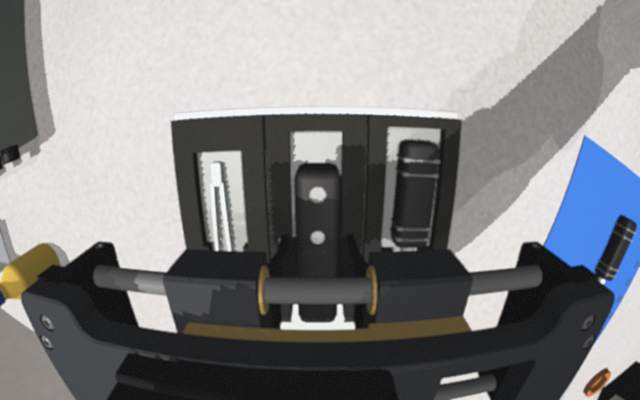

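{"api": "drive_tool", "payload": {"moves": "0 0 -0.03 0 1;0 0 -0.03 0 1;0 0 -0.015 0 1;0 0 -0.008 0 1;0 0 -0.005 0 1;0 0 -0.003 0 1;0 0 0 0 1;0 0 0 0 1"}}

```text
time: 20.62
ee_pos: [0.5461, -0.2264, 0.011]
eef_rot: [-0.105, 0.699, 0.104, 0.7]
ft_force: [-0.2, -0.2, -0.8]
width: 0.0237
```

{"api": "drive_tool", "payload": {"moves": "0 0 0 0 0.45;0 0 0 0 0.45;0 0 0 0 0.45;0 0 0 0 0.45;0 0 0 0 0.45;0 0 0.015 0 0.45;0 0 0.04 0 0.45;0 0 0.05 0 0.45;-0.02 -0.01 0.045 0 0.45;-0.04 0 0 0 0.45;0 0 0 0 0.45;0 0 0 0 0.45"}}

```text
time: 22.12
ee_pos: [0.4864, -0.2361, 0.1614]
eef_rot: [-0.105, 0.699, 0.105, 0.7]
ft_force: [0.3, 0.7, -0.9]
width: 0.0476
```

```bash
python3 - <<'E'
from m import *
c=snap('wrist','w9'); s=snap('scene','s9'); st=r.read_state(); print(st['ee_pos'],st['ft_force'],st['width'])
a=cv2.imread('pics/s9.png')[170:350,130:340]; cv2.imwrite('pics/s9c.png',cv2.resize(a,None,fx=3.3,fy=3.3,interpolation=cv2.INTER_CUBIC))
E
```

```text
[ 0.48660641 -0.23598514  0.1607624 ] [ 0.08436915 -0.09358704  0.27164525] 0.04755474793147234
```

View pics/s9c.png

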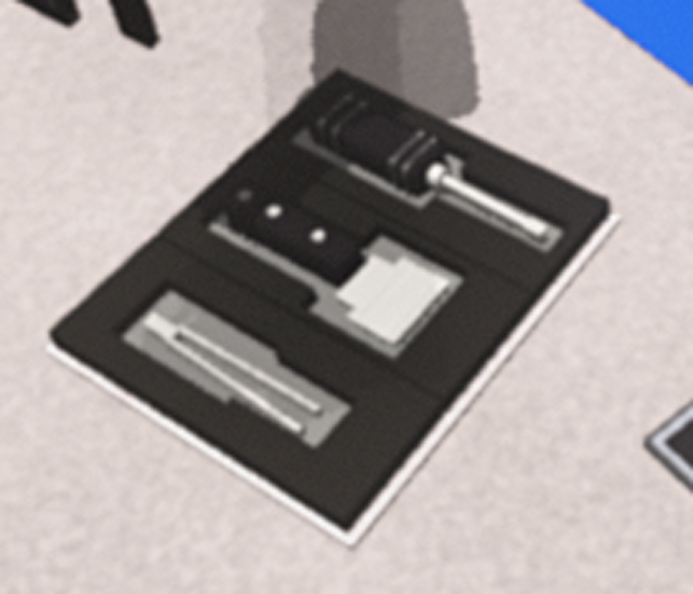

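View pics/w9.png

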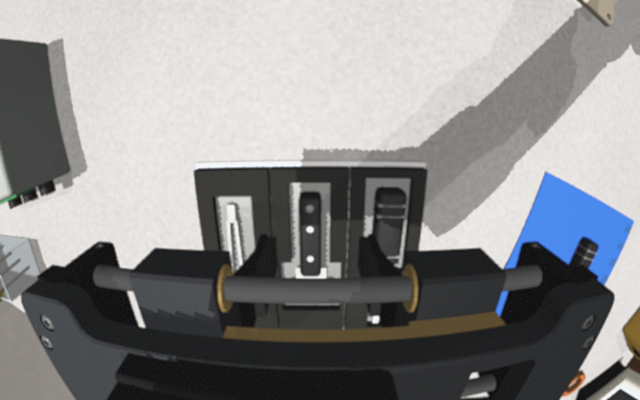

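{"api": "drive_tool", "payload": {"moves": "-0.025 -0.035 0.01 0 0.45;-0.025 -0.035 0.01 0 0.45;-0.025 -0.035 0 0 0.45;-0.025 -0.035 0 0 0.45;-0.025 -0.035 0 0 0.45;-0.02 -0.035 0 0 0.45;-0.02 -0.035 0 0 0.45;-0.02 -0.035 0 0 0.45;0 0 0 0 0.45;0 0 0 0 0.45"}}

```text
time: 23.48
ee_pos: [0.359, -0.4236, 0.1724]
eef_rot: [-0.104, 0.707, 0.108, 0.691]
ft_force: [0.6, 0.4, 0.4]
width: 0.048
```

```bash
python3 - <<'E'
from m import *
c=snap('top','t10'); s=snap('scene','s10')
a=cv2.imread('pics/t10.png')[135:290,150:495]; cv2.imwrite('pics/t10c.png',cv2.resize(a,None,fx=2.3,fy=2.3,interpolation=cv2.INTER_CUBIC))
ux=np.array([np.cos(.297),np.sin(.297)]);print(r.read_state()['ee_pos'],r.read_state()['ft_force'])
for n,st,L,zt in(('driver',(.5209,-.144),.125,.024),('scraper',(.546,-.2262),.095,.016)):
    st=np.array(st)
    for lab,q,z in(('seat',st,.038),('tip',st+L*ux,zt)):
        print(n,lab,np.round(proj(c,(*q,z)),1),np.round(proj(s,(*q,z)),1))
E
```

```text
[ 0.3598738  -0.42283114  0.17266754] [-0.32686062  0.42052046  0.57362331]
driver seat [383.4 236.1] [246.1 209.7]
driver tip [364.2 182.5] [295.8 238.9]
scraper seat [421.8 224.3] [218.5 236.7]
scraper tip [404.8 184.8] [257.8 264.4]
```

View pics/t10c.png

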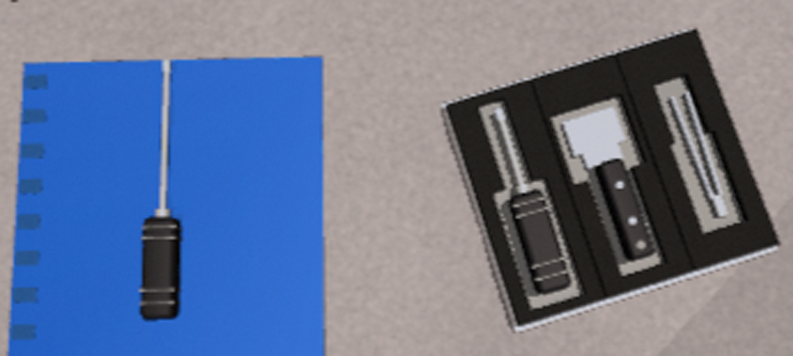

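The top view shows both tools in their own pockets with floor visible all round. The driver tip is at (366.5,183.7) against an expected (364,182.5), and the blade edge is at (407,185) against (405,185). That is about 5 mm off for each. The long driver and the tweezers haven't moved.

```bash
python3 - <<'E'
from h import *
s=r.read_state(); print(s['joint_vel'].round(3)); print(ticket.close_job())
E
```

```text
[-0.005 -0.003 -0.007  0.001  0.005  0.     0.001]
the job is handed in; nothing more can be done
None
```

Both tools are in the tray, each in its own pocket, and I handed the job in at about 23.6 s of the 61 s allowed. I released each from about 3 mm above the pocket floor.

**Last checks:**
- **Fit:** the top, scene and wrist views show both tools inside their outlines with floor visible round them. In the top view the driver tip and the scraper's blade edge read about 5 mm from their marks, against a 20 mm limit.
- **Flatness and height:** I judged these only from the pictures and the release height; I did not measure them separately.
- **Other tools and the arm:** the long screwdriver and the tweezers look unmoved. The arm is clear of everything and still. Its last retreat stopped short of the commanded point, which did no harm.

**What disagreed or failed:**
- **First grasp on the driver:** it closed on air above the handle.
- **Finger length:** the cameras put the fingertips about 12 mm above the reported TCP, not 11 mm ahead (below) as stated. I used the camera value, and both tools were then gripped at close to their given widths (31.6 and 23.7 mm).

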